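# Put a butterfly valve into storage condition

## Task

This butterfly valve is going back on the shelf: bring its lever down from open to 10 degrees off closed, so that the disc is inside the body but not jammed in its seat. Then take the flange cover that fits, the larger of the two, lay it (do not drop it) flat on the valve's upper face, centred, so that it covers the bore and no edge overhangs the face, and let go. Leave the other things on the bench where they are.

Things in the scene. Friction and masses are not known exactly. Their poses are not given: they have to be found in the camera images.
- lever (a joint): The valve's lever, an angle in rad: 0 = closed (lever level), 1.571 = fully open (lever upright), with stops at both. It starts between 0.9 and 1.5; 10 degrees off closed is 0.175. It turns the disc in the bore with it. A friction hinge: it stays at any angle where it is left; about 4 to 7 N at the hand grip moves it.
- lever_hinge (a point): Point on the lever's hinge axis, in the plane in which the lever swings, 55 mm above the bench. The axis is level, along y of valve_face. Closed, the lever points along +x of valve_face (away from the robot), level; opening raises its end: lever_grip = lever_hinge + 165 mm * (cos(angle) * x axis of valve_face + sin(angle) * up).
- lever_grip (a point): Middle of the lever's black rubber hand grip, 165 mm from lever_hinge along the lever. The grip is a bar 96 mm long, 20 mm wide along the hinge axis and 22 mm deep in the swing plane; it ends 33 mm beyond this point. Between grip and hinge is a steel flat 8 mm wide.
- valve_face (a point): Centre of the valve's flat, ring-shaped upper face, 78 mm above the bench; x, y level, z up. The face is 128 mm across outside, the bore 81 mm; iron outside, rubber liner inside. The neck runs along -y (to the robot's right) to the lever, which swings in the plane 158 mm from here along -y. The nuts lie below the face.
- valve: Dark grey iron wafer butterfly valve, bore upright, bolted to a low steel stand (plate 230 x 220 mm): it does not move. Origin at bench level under the centre of the face, same axes as valve_face. The steel disc in the bore, 79 mm across, 8 mm thick, pivots 23 mm below the face: with the lever above about 30 degrees its edge stands out of the bore, up to 17 mm.
- cover: The flange cover that fits: an off-white plastic disc 108 mm across and 6 mm thick, flat underneath, with a moulded upright grip bar across its middle, 50 mm long (x), 14 mm wide (y), its top 34 mm above the underside. Origin at the centre of its underside, z up, lying on the bench. About 0.1 kg. It lies right of the valve, in either of two places, the small cover in the other.
- small_cover: A cover of the same shape for a smaller valve: disc 72 mm across, same grip bar. Origin at the centre of its underside. Leave it.
- bolt_a: Steel hex bolt with nut, 90 mm long, 25 mm high, lying on the bench. Leave it.
- bolt_b: A second such bolt. Leave it.
- gasket: Flat black rubber ring gasket, 124 mm across, 5 mm thick, lying on the bench. Leave it.
- spanner: Steel spanner 200 mm long lying on the bench. Leave it.
- tape: Cardboard-brown roll of tape lying flat, 96 mm across, 48 mm high. Leave it.
- carton: Small cardboard carton 150 x 110 x 75 mm. Leave it.
- grease: Bare metal can 66 mm across, 105 mm high, standing. Leave it.

How it is judged:
By the outcome, as a careful person would: the job done as asked, in the order asked, and still so for the second after the job is handed in, with the robot touching nothing.
It also fails if it takes over 56 s, if anything falls off the work surface, if the arm or the gripper's body presses on something with over 40 N, if the wrist force passes 120 N, or if a joint passes its speed limit or range.

## Robot

A 6-joint arm with a two-finger parallel gripper is mounted at the origin on the work surface. World frame = base frame: x ahead of the robot, y to its left, z up, the work surface at z = 0. Lengths are in m, angles in rad, forces in N, time in s.
With the tool pointing down it reaches from about 0.25 to 0.725 m from the base axis. Payload 4 kg.
Tool frame: the origin (TCP) lies midway between the tips of the shut fingers; the grasp point (between the pads) lies 19 mm behind it; y points along the fingers, x is the direction in which the jaws open and shut, and the axes are right-handed (so a half turn about y gives the same grasp; the last joint's range is limited). The gripper opens to 85 mm and grips with 20 to 120 N. Pads are 22 mm wide; open, the fingers measure 114 mm over their backs; the gripper's body (76 mm by 85 mm) begins 54 mm behind the grasp point. The pads swing forward as they close: fully open they stand 13 mm farther back than shut.
Start: joints at [1.162, 0.241, 0.005, 1.335, 0, 1.571], TCP at [0.199, 0.459, 0.231] pointing down, gripper open.
Joint ranges: [-2.72, 2.72], [-1.05, 1.87], [-1.09, 1.28], [-1.99, 2.15], [-1.42, 1.44], [-3.14, 3.14]. Speed limits (rad/s): [2.79, 2.79, 3.14, 3.14, 3.14, 3.14].

## Interface

Orientations are given as a unit quaternion [x, y, z, w].
In Python, from workcell import bot gives the robot as it stands. The module is installed in compiled form; this text tells all that it offers.
- The arm moves only by the shell command python3 -m inch 'ROWS'. ROWS is text: rows parted by semicolons, each of 7 numbers parted by spaces: the turn, a rotation vector about the tool's x, y, z in degrees, then the shift along the tool's x, y, z in mm, then the closure, from 0 (fully open) to 1 (shut). In form: ax ay az dx dy dz fingers; .... A call has 1 to 12 rows; each row shifts and turns the commanded pose from where the row before left it, along the tool's axes as they then stand; what a row does not reach is not made up. A row lasts 1/8 s, in which the tool goes at most 62.5 mm and 10.7 degrees, less where a joint would pass 70% of its speed; a pose out of reach is approached as far as the arm can. A call with a gripper value outside its range is refused whole. The fingers move at their own pace and stop on an object; the grip force is fixed at half the most. Time passes only in rows, so rows that do not move let the fingers close. It gives the time, the measured TCP pose, the force and the opening at its end, in the units of the state.
- bot.get_obs(): the state, without advancing time (a new reading comes with each control period).
- bot.camera(name): name is "scene" or "top"; returns a dict with "color" (384x512x3 uint8, blue, green, red), "fx", "fy", "cx", "cy" (pixels), "extrinsics" (4x4, takes a point from world to camera coordinates). Camera axes: x right, y up, looking along -z (the intrinsics and any distortion apply to the point x, -y, -z); pixel columns grow to the right and rows downward; lengths in m; the calibration is good to about 2 mm. A picture is of the moment at which its call begins. There is no depth.
- bot.job_done(): hands the job in, once; it reports no verdict.
Trained networks look in the newest picture that a camera, given by its name, has taken for a name from the list of things; names that differ only in an ending like _2 or _b are one class to them, and where a whole thing is asked for, a point or a joint stands for the part that bears it (a point fixed in the world has none). Each returns a list of dicts, best first, with "conf" (0 to 1); they miss things now and then, are a little off and sometimes report something else, mostly with a low value. They report only what shows in the picture. A call takes as long as a camera call.
- bot.look_for(name, camera): "extent" ([left, top, right, bottom] in pixels, round what is visible of it).
- bot.cut_out(name, camera): "region" (384x512 bool, what is visible of it) and "extent" ([left, top, right, bottom] in pixels, round what is visible of it).
- bot.spot_point(name, camera): "point" ([column, row] in pixels: a listed point, or the origin of a listed thing).
The state is a dict: "clock": time; "joint_pos": joint angles; "joint_vel": joint speeds; "tau": joint torques, N m; "eef_pos": TCP position; "tool_rot": TCP orientation; "ft_force": force on the tool from outside, world axes, zero at the start; "ft_torque": the same for the moment, N m; "grip_width": finger opening in m.
Only numpy, scipy, OpenCV 4.12 (cv2) and the standard library are available. Lean on these libraries where they do the work, as an engineer would, in place of code of your own. Each camera call takes 0.05 s, during which the arm holds its last target.

## Working session

There is one attempt and no reset: what is moved stays moved. The work goes in short steps, Python scripts to look and compute and a shell command to move; the robot and the scene stay as the last step left them, time stands still between calls to the robot, and variables do not carry over. Pictures are saved under pics/ and viewed, and the job is handed in when it is done.

```bash
mkdir -p pics; ls; cat > h.py <<'E'
import numpy as np, cv2
from workcell import bot
from scipy.spatial.transform import Rotation as R
def snap(n,f):
    c=bot.camera(n); cv2.imwrite('pics/'+f,c['color']); return c
def ray(c,p):
    E=np.array(c['extrinsics']);Rm=E[:3,:3];t=E[:3,3]
    d=np.array([(p[0]-c['cx'])/c['fx'],-(p[1]-c['cy'])/c['fy'],-1])
    return -Rm.T@t, Rm.T@d
def atz(c,p,z):
    o,d=ray(c,p); return o+d*(z-o[2])/d[2]
def proj(c,X):
    E=np.array(c['extrinsics']);q=E[:3,:3]@np.array(X)+E[:3,3]
    return np.array([c['cx']+c['fx']*q[0]/-q[2], c['cy']-c['fy']*q[1]/-q[2]])
E
python3 - <<'E'
from h import *
np.set_printoptions(precision=4,suppress=True)
o=bot.get_obs();print({k:np.round(v,3) for k,v in o.items()})
Z=dict(lever_hinge=.055,valve_face=.078,valve=0,cover=0,small_cover=0,gasket=0,tape=0,carton=0,grease=0,bolt_a=0,spanner=0)
for n in ('top','scene'):
    c=snap(n,n+'0.png')
    print(n,{k:c[k] for k in c if k not in('color',)})
    for k in list(Z)+['lever_grip']:
        for r in bot.spot_point(k,n)[:2]:
            print(k,np.round(r['point'],1),round(r['conf'],2), atz(c,r['point'],Z[k]) if k in Z else '')
E
```

```text
pics
{'clock': np.float64(0.0), 'joint_pos': array([ 1.162,  0.241,  0.004,  1.335, -0.   ,  1.571]), 'joint_vel': array([ 0.   ,  0.001, -0.001, -0.002,  0.001,  0.001]), 'tau': array([  0.001, -37.232,  25.241,   0.017,   0.   ,  -0.   ]), 'eef_pos': array([0.198, 0.458, 0.23 ]), 'tool_rot': array([ 0.592,  0.387, -0.389, -0.591]), 'ft_force': array([-0.746, -0.254, -1.285]), 'ft_torque': array([-0.002, -0.012,  0.005]), 'grip_width': np.float64(0.085)}
top {'fx': 455.6465604665167, 'fy': 455.6465604665167, 'cx': 258.76032266763434, 'cy': 197.47526734189492, 'extrinsics': array([[ 0.0174, -0.9998, -0.0123,  0.0124],
       [ 0.9841,  0.015 ,  0.1773, -0.4926],
       [-0.177 , -0.0152,  0.9841, -1.5073],
       [ 0.    ,  0.    ,  0.    ,  1.    ]])}
lever_hinge [266.2 210.9] 0.94 [ 0.4449 -0.0055  0.055 ]
valve_face [216.2 199.7] 0.58 [0.4766 0.1615 0.078 ]
valve_face [356.6 272.4] 0.39 [ 0.2456 -0.2998  0.078 ]
cover [372.8 214.8] 0.65 [ 0.4452 -0.3754  0.    ]
small_cover [359.6 174.7] 0.61 [ 0.5873 -0.3329  0.    ]
gasket [314.3 237.9] 0.78 [ 0.3618 -0.1725  0.    ]
tape [358.2
[... 753 characters left out ...]
] 0.77 [0.4783 0.1655 0.078 ]
valve [296.6 182.9] 0.86 [0.482  0.1566 0.    ]
cover [145.3 236.9] 0.97 [ 0.4364 -0.3734  0.    ]
small_cover [173.2 267.7] 0.73 [ 0.5808 -0.3405  0.    ]
gasket [264.6 179.9] 0.74 [0.4149 0.0679 0.    ]
gasket [195.3 193.5] 0.61 [ 0.3519 -0.1662  0.    ]
tape [141.  192.4] 0.57 [ 0.2562 -0.323   0.    ]
carton [353.4 137.9] 0.91 [0.397  0.4723 0.    ]
grease [216.9 284.1] 0.73 [ 0.6923 -0.2535  0.    ]
grease [400.  178.3] 0.6 [0.6439 0.4817 0.    ]
bolt_a [216.1 281.8] 0.53 [ 0.6847 -0.2522  0.    ]
bolt_a [120.1 273.1] 0.48 [ 0.5207 -0.4803  0.    ]
spanner [355.3 217.1] 0.85 [0.7002 0.2389 0.    ]
lever_grip [265.9 176.9] 0.67 
lever_grip [295.7 183.9] 0.64
```

View pics/top0.png

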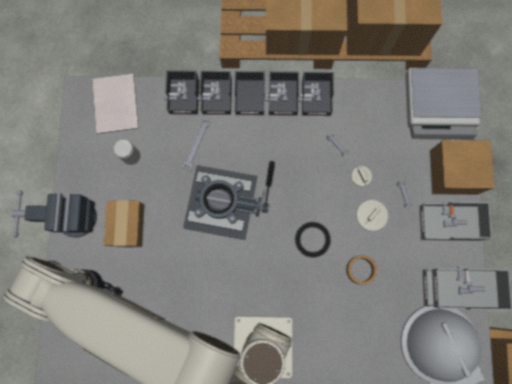

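View pics/scene0.png

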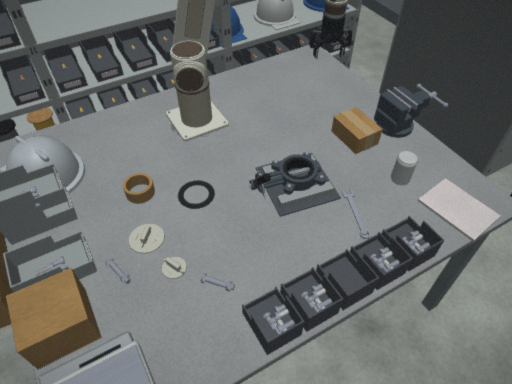

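```bash
python3 - <<'E'
from h import *
def crop(f,x0,y0,x1,y1,s,o): 
    im=cv2.imread('pics/'+f)[y0:y1,x0:x1]; cv2.imwrite('pics/'+o,cv2.resize(im,None,fx=s,fy=s,interpolation=cv2.INTER_CUBIC))
crop('top0.png',175,145,295,245,6,'t1.png')
crop('scene0.png',235,130,355,220,6,'s1.png')
from scipy.optimize import least_squares
np.set_printoptions(precision=4,suppress=True)
cs={n:bot.camera(n) for n in('top','scene')}
ob=[]
for n in cs:
    for k in('lever_hinge','valve_face','lever_grip','valve','cover','small_cover'):
        for r in bot.spot_point(k,n)[:2]: print(n,k,np.round(r['point'],1),round(r['conf'],2))
    for k in ('cover','lever_grip','small_cover'):
        for r in bot.cut_out(k,n)[:2]:
            m=r['region'].astype(np.uint8); ys,xs=np.nonzero(m)
            p=(xs.mean(),ys.mean()); print('cut',n,k,np.round(r['extent'],0),round(r['conf'],2),m.sum(),np.round(p,1),atz(cs[n],p,.006))
E
```

```text
top lever_hinge [261.7 209.6] 0.65
top valve_face [216.3 196.9] 0.98
top valve_face [220.1 203.1] 0.39
top lever_grip [268.5 169.1] 0.8
top valve [219.3 205.5] 0.55
top cover [372. 216.] 0.74
top cover [362.8 176.5] 0.36
top small_cover [362.5 174.7] 0.78
cut top cover [358. 200. 390. 234.] 0.67 773 [371.8 215.2] [ 0.443  -0.3704  0.006 ]
cut top cover [397. 180. 412. 205.] 0.24 147 [403.5 192.9] [ 0.5231 -0.4826  0.006 ]
cut top lever_grip [208. 160. 276. 213.] 0.89 604 [241.9 193. ] [0.5144 0.0805 0.006 ]
cut top lever_grip [351. 168. 372. 184.] 0.2 317 [360.8 175.8] [ 0.5821 -0.3357  0.006 ]
cut top small_cover [205. 161. 277. 213.] 0.7 612 [241.4 192.6] [0.5156 0.0822 0.006 ]
cut top small_cover [350. 168. 371. 188.] 0.62 326 [360.9 175.5] [ 0.5832 -0.3362  0.006 ]
scene lever_hinge [251.1 185. ] 0.84
scene valve_face [300.2 164.6] 0.77
scene lever_grip [263.5 179.8] 0.87
scene valve [295.4 184.3] 0.59
scene small_cover [173.4 265.7] 0.96
cut scene cover [128. 223. 167. 253.] 0.65 860 [146.2 237.8] [ 0.4455 -0.3726  0.006 ]
cut scene lever_grip [246. 169. 307. 190.] 0.59 293 [273.  177.5] [0.4245 0.0962 0.006 ]
cut scene lever_grip [342. 195. 369. 239.] 0.36 402 [356.  213.9] [0.6942 0.2454 0.006 ]
cut scene small_cover [162. 256. 188. 279.] 0.76 448 [173.6 267.2] [ 0.5835 -0.3395  0.006 ]
```

View pics/t1.png

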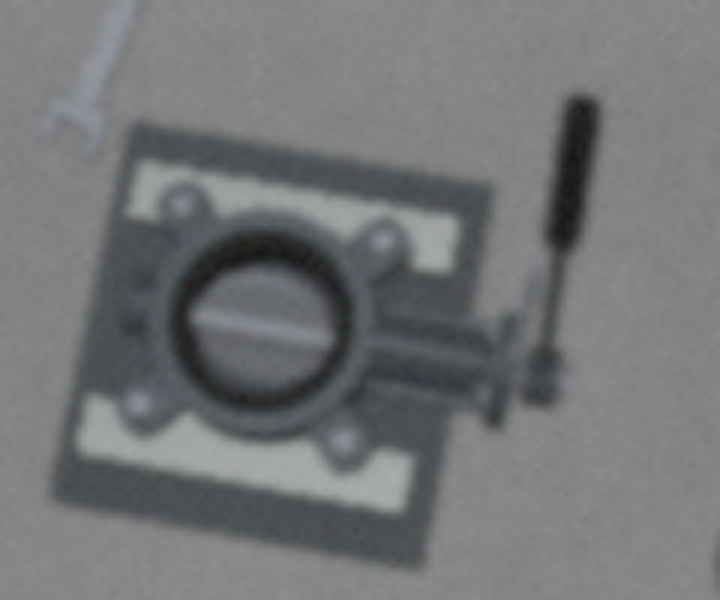

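View pics/s1.png

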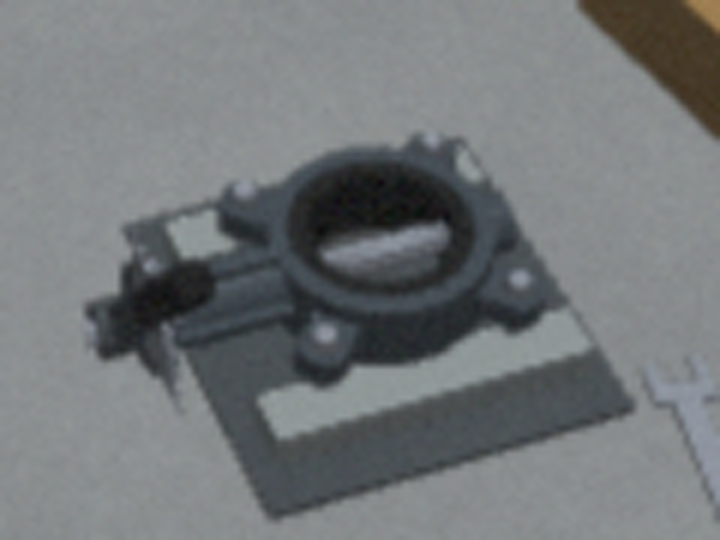

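```bash
python3 - <<'E'
from h import *
from scipy.optimize import least_squares
cs={n:bot.camera(n) for n in('top','scene')}
def pts(p):
    x,y,w,a=p; F=np.array([x,y,.078]); ex=np.array([np.cos(w),np.sin(w),0]); ey=np.array([-np.sin(w),np.cos(w),0])
    H=np.array([x,y,.055])-.158*ey; u=np.cos(a)*ex+np.sin(a)*np.array([0,0,1])
    return dict(face=F,hinge=H,grip=H+.165*u,tip=H+.198*u,root=H+.102*u)
obs=[('top','face',(219.2,198.8),1),('top','hinge',(265.5,207.5),.5),('top','tip',(272.2,162),1),('top','root',(268.7,185.8),1),
('scene','face',(235+382/6,130+232/6),.7),('top','grip',(268.7,169.1),.5),('scene','grip',(264.7,178.3),.7),('scene','hinge',(252.5,185),.5)]
f=lambda p:np.concatenate([w*(proj(cs[n],pts(p)[k])-q) for n,k,q,w in obs])
for lo in('linear','soft_l1'):
    r=least_squares(f,[.477,.163,-.17,1.0],loss=lo); print(r.x.round(4)); 
for (n,k,q,w),e in zip(obs,f(r.x).reshape(-1,2)): print(n,k,(e/w).round(1))
for k,v in pts(r.x).items(): print(k,v.round(4))
im=cs['scene']['color'].copy(); im2=cs['top']['color'].copy()
def draw(n,sx,sy,x0,y0,x1,y1,o):
    im=cv2.resize(cs[n]['color'][y0:y1,x0:x1],None,fx=6,fy=6,interpolation=cv2.INTER_CUBIC)
    P=pts(r.x)
    t=np.linspace(0,2*np.pi,60)
    for rad in(.064,.0405):
        for a in t:
            q=(proj(cs[n],P['face']+rad*np.array([np.cos(a),np.sin(a),0]))+.5-[x0,y0])*6; cv2.circle(im,tuple(int(v) for v in q),1,(0,0,255),-1)
    for k in P: q=(proj(cs[n],P[k])+.5-[x0,y0])*6; cv2.circle(im,tuple(int(v) for v in q),4,(0,255,0),-1)
    cv2.imwrite('pics/'+o,im)
draw('top',0,0,175,145,295,245,'t2.png');draw('scene',0,0,235,130,355,220,'s2.png')
for n,(x0,y0,x1,y1) in dict(top=(340,160,420,245),scene=(110,210,200,290)).items():
    cv2.imwrite(f'pics/c_{n}.png',cv2.resize(cs[n]['color'][y0:y1,x0:x1],None,fx=7,fy=7,interpolation=cv2.INTER_CUBIC))
E
```

```text
[ 0.4814  0.1537 -0.1599  0.9289]
[ 0.4812  0.1536 -0.1587  0.928 ]
top face [-0.6 -0.4]
top hinge [-0.2  0.1]
top tip [-0.1 -0.1]
top root [-0.  -0.7]
scene face [-1.3 -1.3]
top grip [2.2 1. ]
scene grip [-0.4 -0.3]
scene hinge [ 0.2 -0.4]
face [0.4812 0.1536 0.078 ]
hinge [ 0.4562 -0.0025  0.055 ]
grip [ 0.5539 -0.0181  0.1871]
tip [ 0.5734 -0.0212  0.2135]
root [ 0.5166 -0.0121  0.1366]
```

View pics/t2.png

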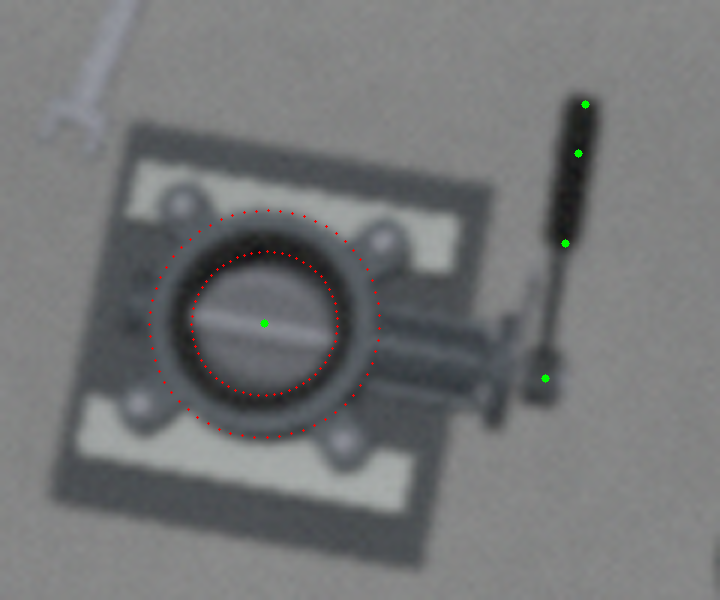

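View pics/s2.png

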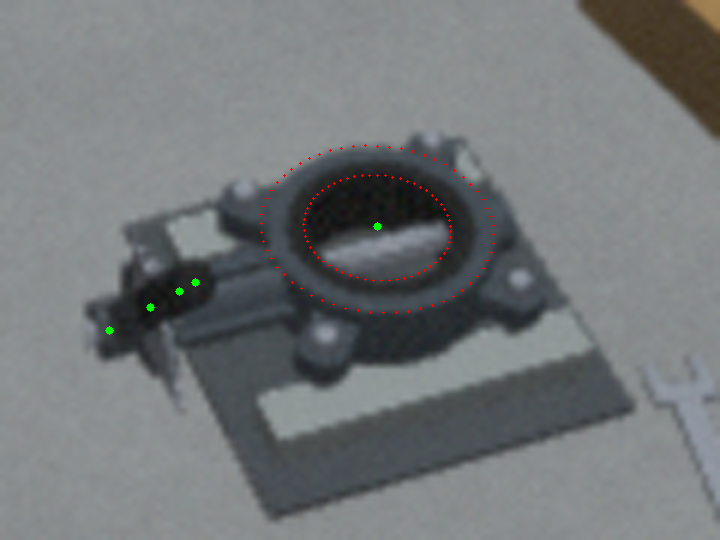

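View pics/c_top.png

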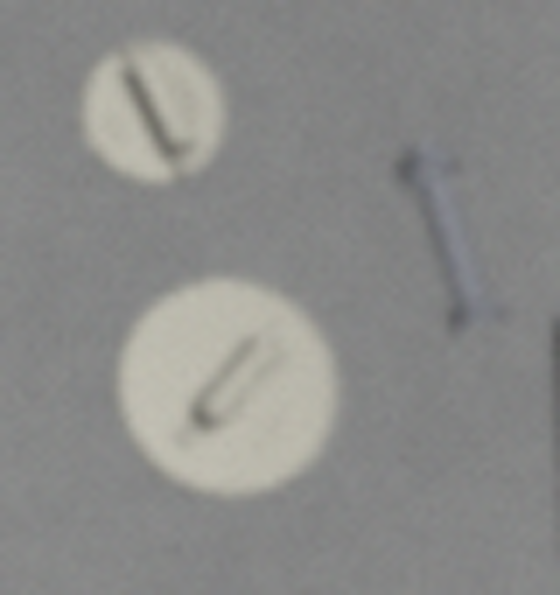

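View pics/c_scene.png

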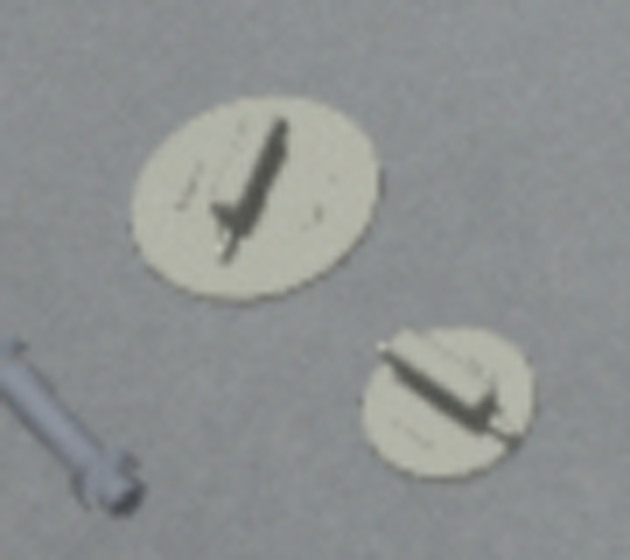

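```bash
cat >> h.py <<'E'
def need(pos,Rt):
    """remaining: turn rotvec deg in tool axes, then shift in current tool axes (if not yet turned) and in target axes"""
    o=bot.get_obs(); Rc=R.from_quat(o['tool_rot']).as_matrix(); d=np.array(pos)-o['eef_pos']
    print('turn deg',np.degrees(R.from_matrix(Rc.T@Rt).as_rotvec()).round(1),'| shift now-axes mm',(Rc.T@d*1e3).round(1),'| target-axes mm',(Rt.T@d*1e3).round(1))
def frame(xj,yt):
    y=np.array(yt)/np.linalg.norm(yt); x=np.array(xj,float); x-=y*(x@y); x/=np.linalg.norm(x); return np.column_stack([x,y,np.cross(x,y)])
W=-.16; FX,FY=.4815,.1535
ex=np.array([np.cos(W),np.sin(W),0]);ey=np.array([-np.sin(W),np.cos(W),0]);up=np.array([0,0,1.])
H=np.array([FX,FY,.055])-.158*ey
E
python3 - <<'E'
from h import *
from scipy.optimize import least_squares
o=bot.get_obs(); print(o['clock'],R.from_quat(o['tool_rot']).as_matrix().round(3))
cs={n:bot.camera(n) for n in('top','scene')}
for n,p in(('top',(340+228/7-.5,160+387/7-.5)),('scene',(110+256/7-.5,210+198/7-.5))): print(atz(cs[n],p,.006).round(4))
f=lambda p:np.concatenate([proj(cs['top'],[*p,.006])-(372.1,214.8),proj(cs['scene'],[*p,.006])-(146.1,237.8)])
C=least_squares(f,[.44,-.37]).x; print(C)
for n,(x0,y0,x1,y1) in dict(top=(340,160,420,245),scene=(110,210,200,290)).items():
  ims=[]
  for yaw in(-25,-35,-45):
    im=cv2.resize(cs[n]['color'][y0:y1,x0:x1],None,fx=7,fy=7,interpolation=cv2.INTER_CUBIC)
    a=np.radians(yaw); b=np.array([np.cos(a),np.sin(a)]);c=np.array([-b[1],b[0]])
    for z in(.006,.034):
        q=[(proj(cs[n],[*(C+.025*s*b+.007*t*c),z])+.5-[x0,y0])*7 for s,t in((1,1),(1,-1),(-1,-1),(-1,1))]
        cv2.polylines(im,[np.int32(q)],True,(0,0,255) if z<.01 else (0,200,0),1)
    for t in np.linspace(0,6.28,80):
        q=(proj(cs[n],[*(C+.054*np.array([np.cos(t),np.sin(t)])),.006])+.5-[x0,y0])*7; cv2.circle(im,tuple(int(v) for v in q),1,(255,0,0),-1)
    ims.append(im[100:520] if n=='top' else im[70:330,100:420])
  cv2.imwrite(f'pics/b_{n}.png',cv2.resize(np.hstack(ims),None,fx=.47 if n=='top' else .8,fy=.47 if n=='top' else .8,interpolation=cv2.INTER_AREA))
E
```

```text
2.4 [[ 0.397 -0.    -0.918]
 [ 0.918  0.     0.397]
 [ 0.    -1.     0.   ]]
[ 0.4444 -0.3715  0.006 ]
[ 0.4453 -0.3728  0.006 ]
[ 0.44482208 -0.37227577]
```

View pics/b_top.png

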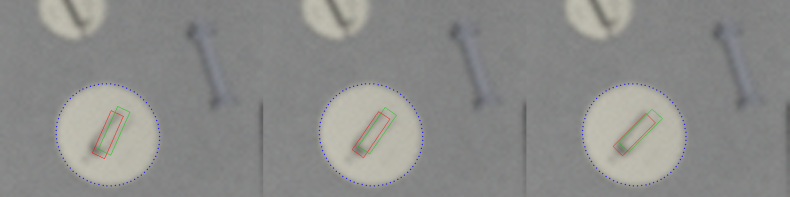

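View pics/b_scene.png

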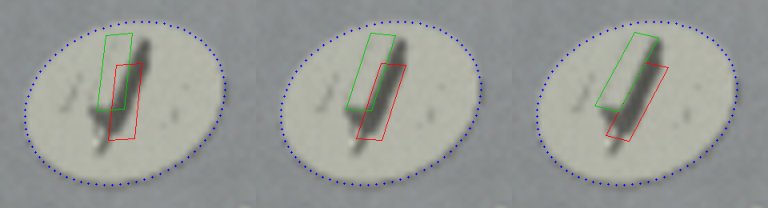

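```bash
cat >> h.py <<'E'
def lp(a,r=.165,h=.011): 
    u=np.cos(a)*ex+np.sin(a)*up; n=-np.sin(a)*ex+np.cos(a)*up; return H+r*u+h*n
RL=frame(ey, -lp(.175,0,1)+lp(.175,0,0))
E
python3 - <<'E'
from h import *
print(RL.round(3), H, lp(.93), lp(.175))
p=lp(.93); p[2]=.26; need(p,RL)
E
```

```text
[[ 0.159  0.172 -0.972]
 [ 0.987 -0.028  0.157]
 [-0.    -0.985 -0.174]] [ 0.45632772 -0.00248191  0.055     ] [ 0.5450052  -0.01679263  0.19384346] [ 0.61484157 -0.02806279  0.09455983]
turn deg [-10.  -14.2  -1.2] | shift now-axes mm [-298.7  -28.7 -506.8] | target-axes mm [-414.4   44.4 -416.2]
```

```bash
python3 -m inch '0 0 0 -15 -30 -25 1; 0 0 0 -25 -30 -42 1; 0 0 0 -25 0 -42 1; 0 0 0 -25 0 -42 1; 0 0 0 -25 0 -42 1; 0 0 0 -25 0 -42 1; 0 0 0 -25 0 -42 1; 0 0 0 -25 0 -42 1; 0 0 0 -25 0 -42 1; 0 0 0 -25 0 -42 1; 0 0 0 -25 0 -42 1; 0 0 0 -25 0 -42 1'
python3 - <<'E'
from h import *
p=lp(.93); p[2]=.26; need(p,RL); print(bot.get_obs()['joint_pos'].round(2))
E
```

```text
clock: 4.0
eef_pos: [0.5312, -0.0023, 0.2914]
tool_rot: [0.591, 0.388, -0.388, -0.591]
ft_force: [0.9, 0.3, 0.2]
grip_width: -0.0
turn deg [-10.  -14.2  -1.2] | shift now-axes mm [ -7.8  31.4 -18.4] | target-axes mm [-12.1  33.7 -10.2]
[-0.    0.29  0.22  1.51  0.    0.4 ]
```

```bash
python3 -m inch '-5 -7 -0.6 0 0 0 1; -5 -7 -0.6 0 0 0 1; 0 0 0 -6 16 -5 1; 0 0 0 -6 18 -5 1; 0 0 0 0 0 0 1'
python3 - <<'E'
from h import *
p=lp(.93); need(p,RL); print(bot.get_obs()['joint_pos'].round(2))
c=snap('top','t3.png');c=snap('scene','s3.png')
E
```

```text
clock: 4.62
eef_pos: [0.5434, -0.0158, 0.2573]
tool_rot: [0.584, 0.494, -0.417, -0.492]
ft_force: [0.2, 0.4, 0.5]
grip_width: -0.0003
turn deg [-0.3 -0.3 -0.1] | shift now-axes mm [-0.6 62.8  9. ] | target-axes mm [-0.7 62.8  9.3]
[-0.01  0.18 -0.01  1.2  -0.03  0.15]
```

View pics/s3.png

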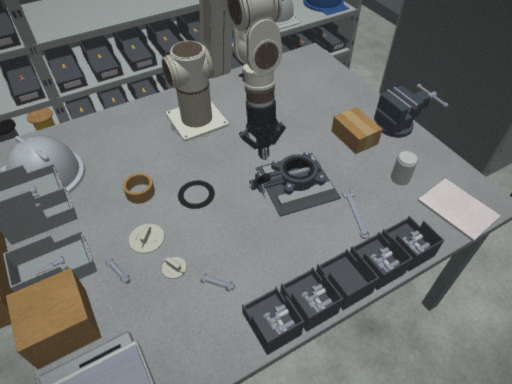

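```bash
python3 -m inch '0 0 0 -1 20 4 1; 0 0 0 0 20 4 1; 0 0 0 0 6 0 1; 0 0 0 0 6 0 1;0 0 0 0 0 0 1'
python3 - <<'E'
from h import *
for a in(.93,.85,.75,.6,.5,.35,.25,.175): need(lp(a),RL)
E
```

```text
clock: 5.35
eef_pos: [0.5453, -0.0165, 0.2073]
tool_rot: [0.585, 0.496, -0.416, -0.49]
ft_force: [1.0, 0.6, 0.9]
grip_width: -0.0004
turn deg [ 0.  -0.2 -0.1] | shift now-axes mm [-0.4 13.2  2.6] | target-axes mm [-0.4 13.2  2.6]
turn deg [ 0.  -0.2 -0.1] | shift now-axes mm [-0.3 22.6 -6.7] | target-axes mm [-0.4 22.6 -6.7]
turn deg [ 0.  -0.2 -0.1] | shift now-axes mm [ -0.3  35.3 -17.2] | target-axes mm [ -0.4  35.3 -17.3]
turn deg [ 0.  -0.2 -0.1] | shift now-axes mm [ -0.2  56.3 -30.5] | target-axes mm [ -0.4  56.2 -30.6]
turn deg [ 0.  -0.2 -0.1] | shift now-axes mm [ -0.2  71.2 -37.6] | target-axes mm [ -0.4  71.2 -37.6]
turn deg [ 0.  -0.2 -0.1] | shift now-axes mm [ -0.1  94.8 -45.3] | target-axes mm [ -0.4  94.7 -45.3]
turn deg [ 0.  -0.2 -0.1] | shift now-axes mm [-1.00e-01  1.11e+02 -4.84e+01] | target-axes mm [ -0.4 111.  -48.5]
turn deg [ 0.  -0.2 -0.1] | shift now-axes mm [-1.000e-01  1.233e+02 -4.970e+01] | target-axes mm [ -0.4 123.3 -49.8]
```

```bash
python3 -m inch '0 0 0 0 5 0 1; 0 0 0 0 5 0 1; 0 0 0 0 4 0 1';python3 -m inch '0 0 0 0 4 -3 1; 0 0 0 0 4 -4 1'; python3 -m inch '0 0 0 0 6 -5 1; 0 0 0 0 6 -5 1'; python3 -m inch '0 0 0 0 6 -4 1; 0 0 0 0 6 -4 1; 0 0 0 0 6 -4 1'
```

```text
clock: 5.72
eef_pos: [0.5477, -0.0169, 0.1935]
tool_rot: [0.585, 0.496, -0.415, -0.49]
ft_force: [-1.3, 0.1, 3.4]
grip_width: 0.0001
clock: 5.98
eef_pos: [0.5557, -0.0183, 0.1864]
tool_rot: [0.584, 0.496, -0.416, -0.49]
ft_force: [-2.3, -0.3, 3.8]
grip_width: 0.0002
clock: 6.22
eef_pos: [0.5674, -0.0203, 0.1757]
tool_rot: [0.584, 0.495, -0.416, -0.49]
ft_force: [-2.2, 0.4, 1.5]
grip_width: 0.0
clock: 6.6
eef_pos: [0.5815, -0.0227, 0.1597]
tool_rot: [0.584, 0.495, -0.416, -0.49]
ft_force: [-3.2, -0.2, 1.4]
grip_width: 0.0002
```

```bash
python3 - <<'E'
from h import *
c=snap('scene','s4.png'); cv2.imwrite('pics/s4z.png',cv2.resize(c['color'][120:220,220:340],None,fx=5,fy=5))
for a in(.6,.5,.35,.25,.175): need(lp(a),RL)
E
```

```text
turn deg [-0.1 -0.2 -0.1] | shift now-axes mm [ 0.   2.3 -2.4] | target-axes mm [ 0.   2.3 -2.4]
turn deg [-0.1 -0.2 -0.1] | shift now-axes mm [ 0.1 17.2 -9.5] | target-axes mm [ 0.  17.3 -9.4]
turn deg [-0.1 -0.2 -0.1] | shift now-axes mm [  0.2  40.8 -17.2] | target-axes mm [  0.   40.8 -17.2]
turn deg [-0.1 -0.2 -0.1] | shift now-axes mm [  0.2  57.  -20.4] | target-axes mm [  0.   57.  -20.3]
turn deg [-0.1 -0.2 -0.1] | shift now-axes mm [  0.2  69.3 -21.7] | target-axes mm [  0.   69.4 -21.6]
```

View pics/s4z.png

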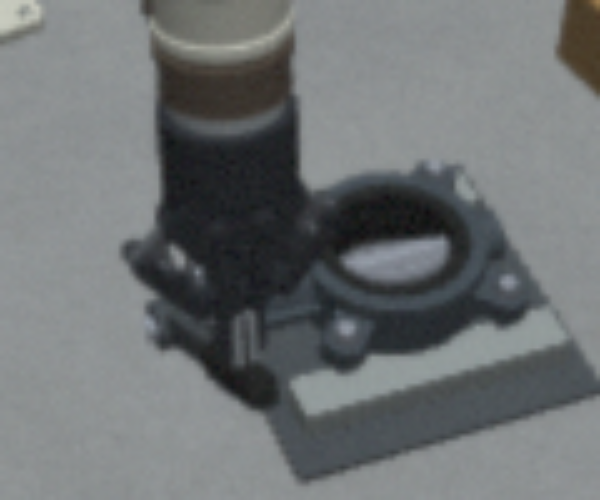

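```bash
python3 -m inch '0 0 0 0 6 -4 1; 0 0 0 0 6 -3 1; 0 0 0 0 6 -3 1; 0 0 0 0 6 -2 1'; python3 -m inch '0 0 0 0 6 -2 1; 0 0 0 0 6 -2 1; 0 0 0 0 6 -2 1; 0 0 0 0 6 -1 1; 0 0 0 0 5 -1 1; 0 0 0 0 0 0 1'; python3 - <<'E'
from h import *
for a in(.25,.175): need(lp(a),RL)
E
```

```text
clock: 7.15
eef_pos: [0.5983, -0.0254, 0.139]
tool_rot: [0.585, 0.496, -0.416, -0.49]
ft_force: [-2.5, 0.8, 2.6]
grip_width: -0.0001
clock: 7.9
eef_pos: [0.6112, -0.0275, 0.1118]
tool_rot: [0.585, 0.496, -0.416, -0.49]
ft_force: [0.4, 0.4, -0.5]
grip_width: -0.0006
turn deg [ 0.1 -0.2 -0.1] | shift now-axes mm [0.1 5.3 0.6] | target-axes mm [0.  5.3 0.6]
turn deg [ 0.1 -0.2 -0.1] | shift now-axes mm [ 0.1 17.6 -0.6] | target-axes mm [ 0.  17.6 -0.7]
```

```bash
python3 -m inch '0 0 0 0 3 0 1; 0 0 0 0 3 0 1; 0 0 0 0 0 0 1'; python3 -m inch '0 0 0 0 3 0 1';python3 -m inch '0 0 0 0 3 0 1';  python3 - <<'E'
from h import *
for a in(.25,.175): need(lp(a),RL)
c=snap('scene','s5.png'); cv2.imwrite('pics/s5z.png',cv2.resize(c['color'][120:220,220:340],None,fx=5,fy=5))
E
```

```text
clock: 8.28
eef_pos: [0.6123, -0.0277, 0.1065]
tool_rot: [0.585, 0.496, -0.415, -0.489]
ft_force: [1.4, 0.3, 1.3]
grip_width: 0.0
clock: 8.4
eef_pos: [0.613, -0.0278, 0.104]
tool_rot: [0.585, 0.496, -0.415, -0.489]
ft_force: [0.7, -0.2, 3.7]
grip_width: 0.0002
clock: 8.52
eef_pos: [0.6134, -0.0279, 0.1007]
tool_rot: [0.585, 0.496, -0.415, -0.489]
ft_force: [1.3, -1.1, 3.6]
grip_width: 0.0
turn deg [ 0.1 -0.2 -0.1] | shift now-axes mm [ 0. -6.  1.] | target-axes mm [ 0. -6.  1.]
turn deg [ 0.1 -0.2 -0.1] | shift now-axes mm [ 0.   6.3 -0.3] | target-axes mm [ 0.   6.3 -0.3]
```

View pics/s5z.png

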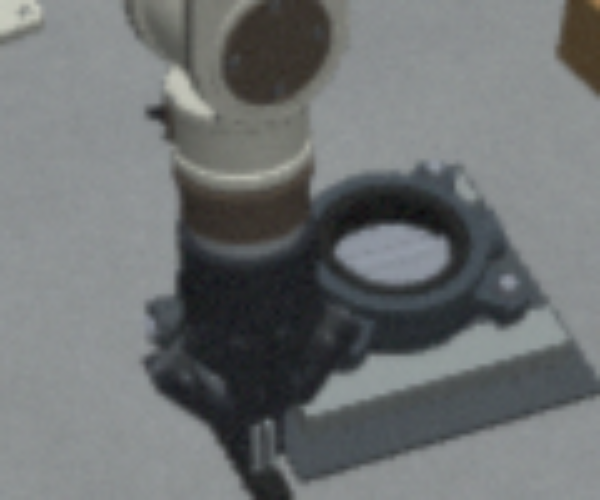

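```bash
python3 -m inch '0 0 0 0 1.5 0 1; 0 0 0 0 1.5 0 1; 0 0 0 0 1.5 0 1; 0 0 0 0 1 0 1; 0 0 0 0 0 0 1'; python3 - <<'E'
from h import *
for a in(.25,.175): need(lp(a),RL)
E
```

```text
clock: 9.2
eef_pos: [0.6134, -0.0279, 0.0946]
tool_rot: [0.584, 0.495, -0.416, -0.49]
ft_force: [1.1, -0.2, 2.6]
grip_width: 0.0002
turn deg [-0.  -0.2 -0.1] | shift now-axes mm [  0.  -12.   -0.1] | target-axes mm [  0.1 -12.   -0.2]
turn deg [-0.  -0.2 -0.1] | shift now-axes mm [ 0.1  0.3 -1.4] | target-axes mm [ 0.1  0.3 -1.4]
```

```bash
python3 -m inch '0 0 0 0 -10 0 1; 0 0 0 0 -40 0 1; 0 0 0 0 -50 0 1; 0 0 0 50 -30 0 1; 0 0 0 0 0 0 1'; python3 - <<'E'
from h import *
a=np.radians(-38); b=np.array([np.cos(a),np.sin(a),0]); c=np.array([-b[1],b[0],0])
RC=frame(c,[0,0,-1]); print(RC)
need([.4448,-.3723,.19],RC)
E
```

```text
clock: 9.82
eef_pos: [0.6005, 0.0279, 0.2264]
tool_rot: [0.584, 0.498, -0.415, -0.488]
ft_force: [-0.2, -0.1, -0.1]
grip_width: 0.0003
[[ 0.61566148  0.         -0.78801075]
 [ 0.78801075  0.          0.61566148]
 [ 0.         -1.          0.        ]]
turn deg [10.1 28.8  2.7] | shift now-axes mm [-419.9   19.1   95. ] | target-axes mm [-411.2   36.4 -123.7]
```

```bash
python3 -m inch '0 0 0 -30 0 5 1; 0 0 0 -45 0 11 1; 0 0 0 -45 0 11 1; 0 0 0 -45 0 11 0.5; 0 0 0 -45 0 11 0.5; 0 0 0 -45 0 11 0.5; 0 0 0 -45 0 11 0.5; 0 0 0 -45 0 11 0.5; 0 0 0 -45 0 9 0.5; 0 0 0 -30 0 4 0.5;0 0 0 0 0 0 0.5'; python3 - <<'E'
from h import *
a=np.radians(-38); b=np.array([np.cos(a),np.sin(a),0]); c=np.array([-b[1],b[0],0])
RC=frame(c,[0,0,-1])
need([.4448,-.3723,.19],RC); print(bot.get_obs()['joint_pos'].round(2))
for n,(x0,y0,x1,y1) in dict(top=(175,145,295,245),scene=(235,130,355,220)).items():
    c=bot.camera(n)
    im=cv2.resize(c['color'][y0:y1,x0:x1],None,fx=6,fy=6,interpolation=cv2.INTER_CUBIC)
    for q in (.102,.198):
      for A,col in((.175,(0,0,255)),(.10,(0,255,0)),(.25,(255,0,0))):
        p=(proj(c,lp(A,q,.011))+.5-[x0,y0])*6; cv2.circle(im,tuple(int(v) for v in p),3,col,-1)
    cv2.imwrite(f'pics/l_{n}.png',im)
E
```

```text
clock: 11.2
eef_pos: [0.4363, -0.3754, 0.2048]
tool_rot: [0.584, 0.494, -0.415, -0.492]
ft_force: [0.2, -0.0, -0.0]
grip_width: 0.0426
turn deg [ 9.6 28.3  2.5] | shift now-axes mm [ 4.5 15.9 -5.2] | target-axes mm [ 7.7 14.8 -4.8]
[-0.76  0.29 -0.01  1.13  0.1  -0.59]
```

View pics/l_top.png

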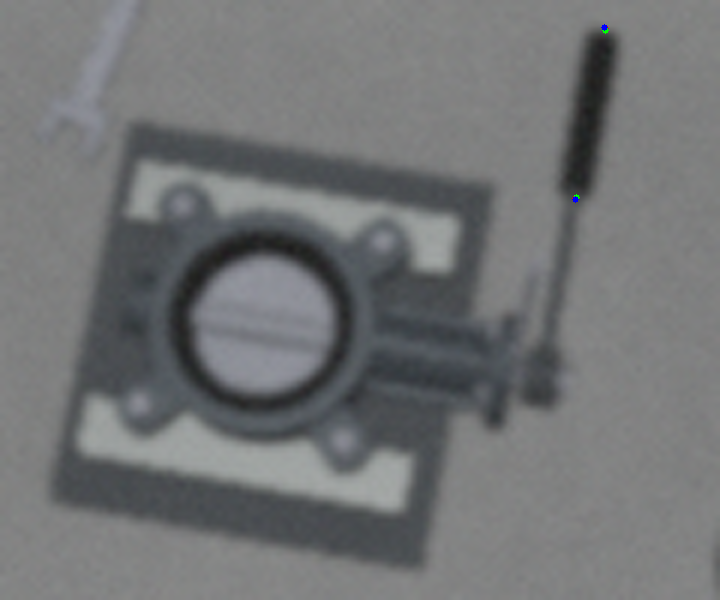

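View pics/l_scene.png

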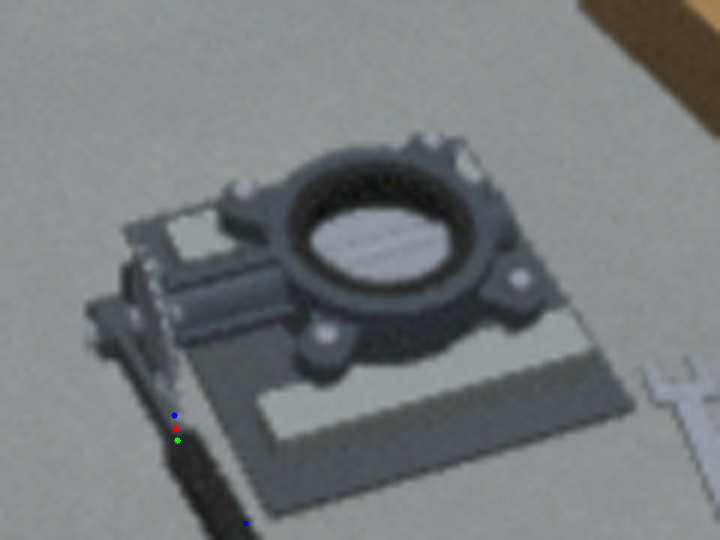

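```bash
python3 - <<'E'
from h import *
n='scene';x0,y0,x1,y1=240,165,300,240
c=bot.camera(n)
im=cv2.resize(c['color'][y0:y1,x0:x1],None,fx=8,fy=8,interpolation=cv2.INTER_CUBIC)
ims=[im]
for A in(.10,.175,.25):
    m=im.copy()
    Y=ey*.010
    for h in(.011,-.011):
        q=[(proj(c,lp(A,r,h)+s*Y)+.5+[1.3,.8]-[x0,y0])*8 for r,s in((.102,1),(.198,1),(.198,-1),(.102,-1))]
        cv2.polylines(m,[np.int32(q)],True,(0,0,255) if h>0 else (0,200,0),1)
    ims.append(m)
cv2.imwrite('pics/lv.png',cv2.resize(np.vstack([np.hstack(ims[:2]),np.hstack(ims[2:])])[:, :],(int(480*2*.5),600)) if 0 else np.hstack([i[200:] for i in ims[1:]])[:, :][:, 0:1440:2][0::2] if 0 else cv2.resize(np.hstack([i[200:,:400] for i in ims[1:]]),(800,267*1)))
E
```

```text
(no output)
```

View pics/lv.png

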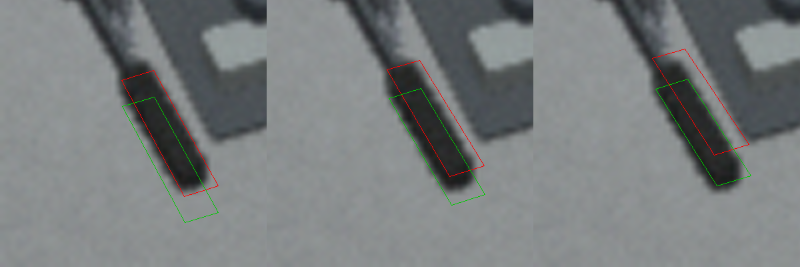

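```bash
python3 -m inch '3.2 9.4 0.8 0 0 0 0.5; 3.2 9.4 0.8 0 0 0 0.5; 3.2 9.4 0.8 0 0 0 0.5; 0 0 0 8 0 -5 0.5; 0 0 0 0 0 0 0.5'; cat >> h.py <<'E'
_a=np.radians(-38); _b=np.array([np.cos(_a),np.sin(_a),0]); _c=np.array([-_b[1],_b[0],0])
RC=frame(_c,[0,0,-1])
E
python3 - <<'E'
from h import *
need([.4448,-.3723,.008],RC); print(bot.get_obs()['joint_pos'].round(2))
E
```

```text
clock: 11.98
eef_pos: [0.4483, -0.3695, 0.2063]
tool_rot: [0.635, 0.315, -0.312, -0.633]
ft_force: [0.2, 0.0, -0.1]
grip_width: 0.0427
turn deg [0.2 0.6 0.1] | shift now-axes mm [ -4.8 198.3   2. ] | target-axes mm [ -4.3 198.3   1.1]
[-0.69  0.41  0.18  1.34  0.   -0.04]
```

```bash
python3 -m inch '0.2 0.6 0.1 -4 0 1 0.5; 0 0 0 0 50 0 0.5; 0 0 0 0 50 0 0.5; 0 0 0 0 40 0 0.5; 0 0 0 0 0 0 0.5'; python3 - <<'E'
from h import *
need([.4448,-.3723,.008],RC)
for n,(x0,y0,x1,y1) in dict(top=(340,160,420,245),scene=(110,190,200,290)).items():
    c=bot.camera(n); cv2.imwrite(f'pics/g_{n}.png',cv2.resize(c['color'][y0:y1,x0:x1],None,fx=6,fy=6,interpolation=cv2.INTER_CUBIC))
E
```

```text
clock: 12.6
eef_pos: [0.4412, -0.3713, 0.0635]
tool_rot: [-0.634, -0.307, 0.31, 0.639]
ft_force: [0.1, 0.3, 0.2]
grip_width: 0.0425
turn deg [-0.4 -0.3  0. ] | shift now-axes mm [ 1.5 55.4 -3.9] | target-axes mm [ 1.5 55.5 -3.5]
```

View pics/g_scene.png

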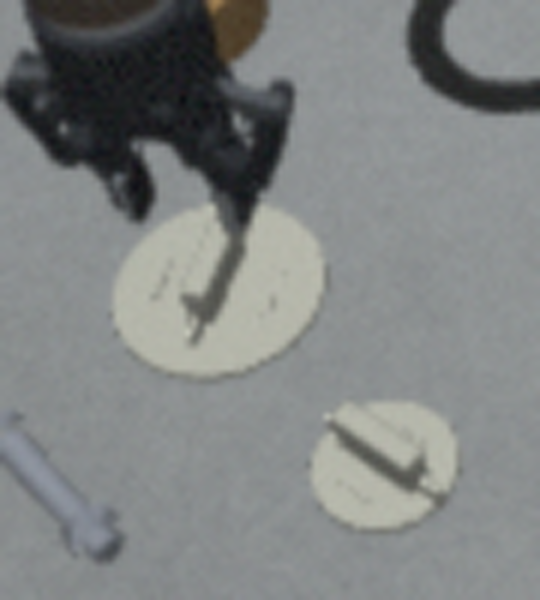

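```bash
python3 -m inch '-0.4 -0.3 0 1.5 10 -3.5 0.5; 0 0 0 0 15 0 0.5; 0 0 0 0 15 0 0.5; 0 0 0 0 9 0 0.5; 0 0 0 0 6 0 0.5; 0 0 0 0 0 0 0.5'; python3 - <<'E'
from h import *
need([.4448,-.3723,.008],RC)
E
```

```text
clock: 13.45
eef_pos: [0.4479, -0.3742, 0.0109]
tool_rot: [0.637, 0.311, -0.309, -0.633]
ft_force: [-0.6, -0.1, 0.3]
grip_width: 0.0429
turn deg [0.4 0.  0. ] | shift now-axes mm [-0.4  2.9  3.7] | target-axes mm [-0.4  2.9  3.6]
```

```bash
python3 -m inch '0.4 0 0 0 0 3.5 0.5; 0 0 0 0 2.5 0 0.5; 0 0 0 0 0 0 0.5'; python3 - <<'E'
from h import *
need([.4448,-.3723,.008],RC)
c=bot.camera('scene'); x0,y0,x1,y1=110,190,200,290; cv2.imwrite(f'pics/g2.png',cv2.resize(c['color'][y0:y1,x0:x1],None,fx=6,fy=6,interpolation=cv2.INTER_CUBIC))
E
```

```text
clock: 13.82
eef_pos: [0.4455, -0.3723, 0.0091]
tool_rot: [0.636, 0.31, -0.31, -0.635]
ft_force: [0.5, -0.8, -0.2]
grip_width: 0.0424
turn deg [0. 0. 0.] | shift now-axes mm [-0.4  1.1  0.6] | target-axes mm [-0.4  1.1  0.6]
```

View pics/g2.png

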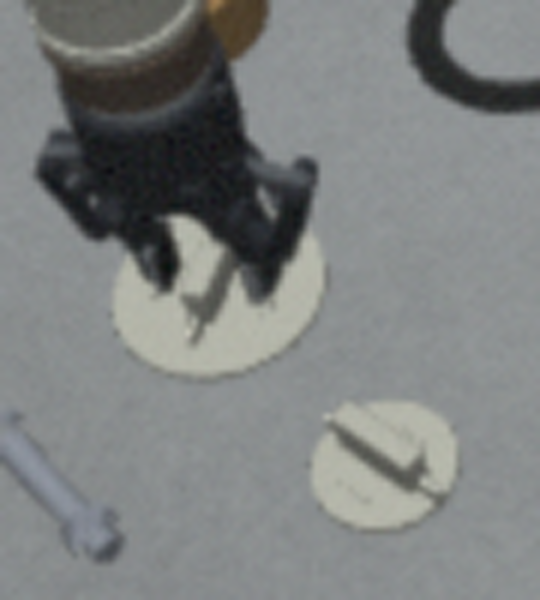

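```bash
python3 -m inch '0 0 0 0 0 0 0.7; 0 0 0 0 0 0 0.8; 0 0 0 0 0 0 1; 0 0 0 0 0 0 1; 0 0 0 0 0 0 1; 0 0 0 0 0 0 1'; python3 - <<'E'
from h import *
need([.4448,-.3723,.008],RC)
E
```

```text
clock: 14.62
eef_pos: [0.4457, -0.3725, 0.0093]
tool_rot: [0.636, 0.31, -0.31, -0.635]
ft_force: [0.0, -0.1, 2.8]
grip_width: 0.0131
turn deg [0.1 0.  0. ] | shift now-axes mm [-0.4  1.3  0.9] | target-axes mm [-0.4  1.3  0.9]
```

```bash
python3 -m inch '0 0 0 0 -5 0 1; 0 0 0 0 -15 0 1; 0 0 0 0 -40 0 1; 0 0 0 0 -50 0 1; 0 0 0 0 -50 0 1; 0 0 0 0 0 0 1'; python3 - <<'E'
from h import *
need([FX,FY,.17],RC); o=bot.get_obs(); print(o['joint_pos'].round(2), o['eef_pos'])
for n in('scene','top'):
    c=bot.camera(n); x0,y0,x1,y1=(90,130,230,250) if n=='scene' else (320,160,460,270); cv2.imwrite(f'pics/h_{n}.png',cv2.resize(c['color'][y0:y1,x0:x1],None,fx=5,fy=5,interpolation=cv2.INTER_CUBIC))
E
```

```text
clock: 15.38
eef_pos: [0.448, -0.3744, 0.1753]
tool_rot: [0.639, 0.312, -0.308, -0.632]
ft_force: [0.2, -0.2, -1.9]
grip_width: 0.0131
turn deg [ 0.7  0.  -0. ] | shift now-axes mm [436.9   1.7 298.3] | target-axes mm [436.6   5.3 298.6]
[-0.7   0.42  0.12  1.25  0.   -0.03] [ 0.44799285 -0.37440933  0.17527765]
```

View pics/h_scene.png

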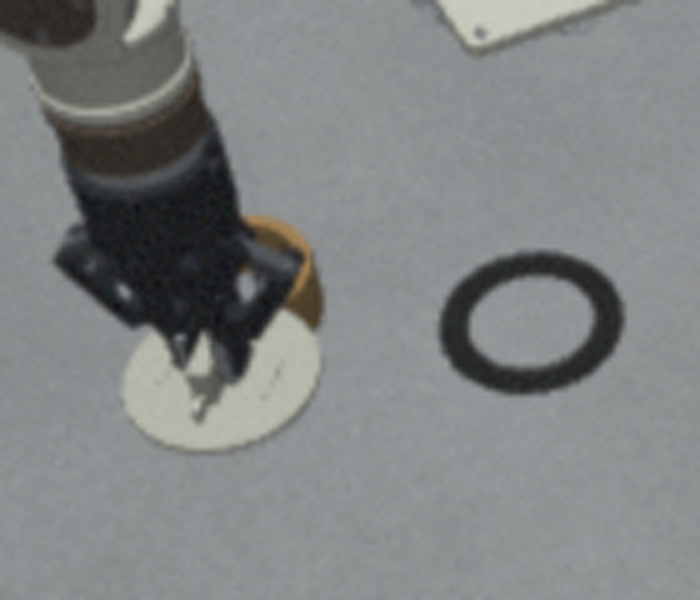

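```bash
python3 -m inch '0 0 0 20 0 14 1; 0 0 0 40 0 27 1; 0 0 0 43 0 29 1; 0 0 0 43 0 29 1; 0 0 0 43 0 29 1; 0 0 0 43 0 29 1; 0 0 0 43 0 30 1; 0 0 0 43 0 30 1; 0 0 0 40 0 27 1; 0 0 0 40 0 27 1; 0 0 0 25 0 17 1; 0 0 0 14 0 10 1'; python3 -m inch '0.7 0 0 0 0 0 1; 0 0 0 0 0 0 1'; python3 - <<'E'
from h import *
need([FX+.001,FY,.0873],RC); o=bot.get_obs(); print(o['joint_pos'].round(2), o['eef_pos'])
E
```

```text
clock: 16.98
eef_pos: [0.4778, 0.1566, 0.1671]
tool_rot: [-0.635, -0.309, 0.312, 0.635]
ft_force: [0.2, -1.0, -1.5]
grip_width: 0.0129
clock: 17.23
eef_pos: [0.479, 0.1544, 0.1684]
tool_rot: [-0.632, -0.307, 0.312, 0.639]
ft_force: [0.1, -0.1, -1.9]
grip_width: 0.0129
turn deg [-0.7 -0.  -0.1] | shift now-axes mm [ 1.6 81.  -4.3] | target-axes mm [ 1.5 81.1 -3.3]
[ 0.31  0.29 -0.1   1.19  0.01  0.97] [0.47895624 0.15435113 0.16835084]
```

```bash
python3 -m inch '-0.7 0 0 0 0 0 1; 0 0 0 1.5 20 -3.5 1; 0 0 0 0 25 0 1; 0 0 0 0 13 0 1; 0 0 0 0 0 0 1; 0 0 0 0 0 0 1'; python3 - <<'E'
from h import *
need([FX+.001,FY,.0873],RC); o=bot.get_obs(); print(o['eef_pos'])
for n,(x0,y0,x1,y1) in dict(top=(165,145,295,245),scene=(235,120,365,220)).items():
    c=bot.camera(n); cv2.imwrite(f'pics/p_{n}.png',cv2.resize(c['color'][y0:y1,x0:x1],None,fx=6,fy=6,interpolation=cv2.INTER_CUBIC))
E
```

```text
clock: 17.98
eef_pos: [0.4836, 0.1546, 0.1118]
tool_rot: [0.636, 0.311, -0.309, -0.635]
ft_force: [0.1, -0.2, -1.3]
grip_width: 0.0134
turn deg [0.1 0.  0.1] | shift now-axes mm [-1.6 24.5  0.2] | target-axes mm [-1.6 24.5  0.2]
[0.48361342 0.15463722 0.11181415]
```

View pics/p_scene.png

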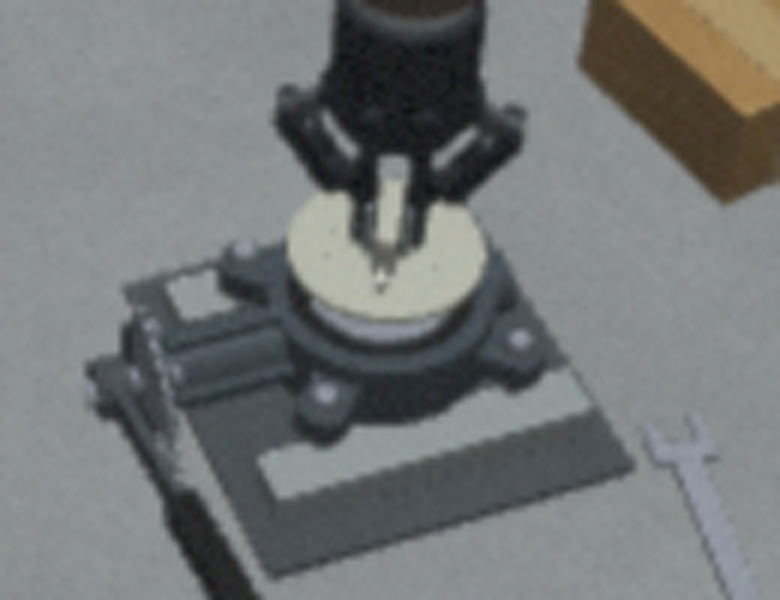

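View pics/p_top.png

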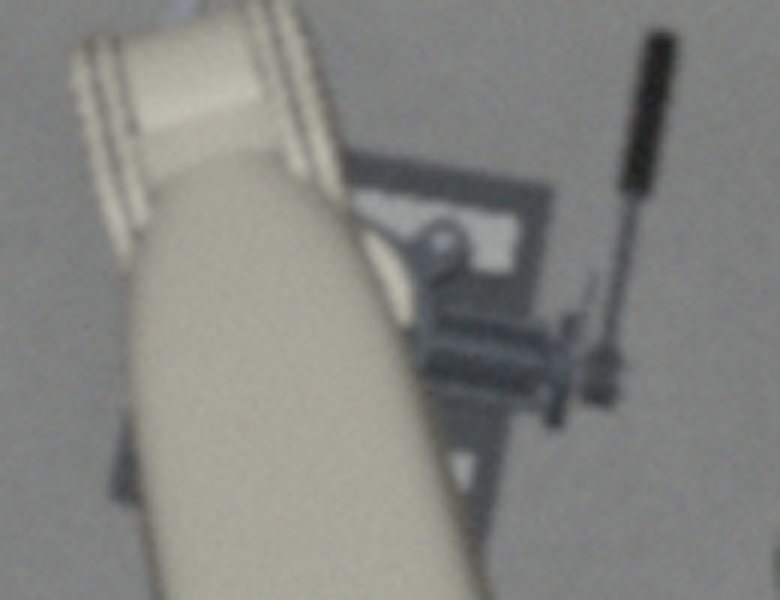

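```bash
python3 -m inch '0 0 0 -1.5 10 0 1; 0 0 0 0 7 0 1; 0 0 0 0 3 0 1; 0 0 0 0 0 0 1; 0 0 0 0 0 0 1'; python3 - <<'E'
from h import *
need([FX+.001,FY,.0873],RC)
c=bot.camera('scene'); x0,y0,x1,y1=235,120,365,220
im=cv2.resize(c['color'][y0:y1,x0:x1],None,fx=6,fy=6,interpolation=cv2.INTER_CUBIC)
for t in np.linspace(0,6.28,90):
    for r,z,col in((.064,.078,(0,0,255)),(.054,.0865,(255,0,0))):
        p=(proj(c,[FX+r*np.cos(t),FY+r*np.sin(t),z])+.5-[x0,y0])*6; cv2.circle(im,tuple(int(v) for v in p),1,col,-1)
cv2.imwrite('pics/p2.png',im)
E
```

```text
clock: 18.7
eef_pos: [0.4822, 0.1535, 0.0911]
tool_rot: [0.636, 0.31, -0.31, -0.635]
ft_force: [0.2, 0.2, -2.2]
grip_width: 0.0125
turn deg [0. 0. 0.] | shift now-axes mm [ 0.2  3.8 -0.2] | target-axes mm [ 0.2  3.8 -0.2]
```

View pics/p2.png

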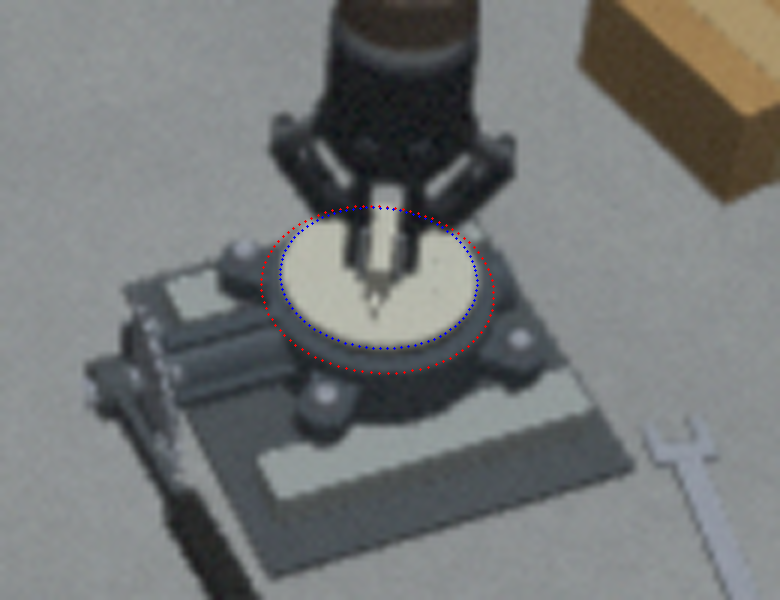

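```bash
python3 - <<'E'
from h import *
from scipy.ndimage import map_coordinates, gaussian_filter
cs={n:bot.camera(n) for n in('top','scene')}
for n in cs:
  g=gaussian_filter(cv2.cvtColor(cv2.imread(f'pics/{n}0.png'),cv2.COLOR_BGR2GRAY).astype(float),.7)
  for r0 in(.064,.0515,.0405):
    best=[]
    for dx in np.arange(-.008,.0081,.001):
      for dy in np.arange(-.008,.0081,.001):
       for dr in np.arange(-.003,.0031,.001):
        t=np.linspace(0,2*np.pi,120)
        def s(r):
            P=np.array([proj(cs[n],[FX+dx+r*np.cos(a),FY+dy+r*np.sin(a),.078]) for a in t]); return map_coordinates(g,[P[:,1],P[:,0]],order=1)
        d=s(r0+dr+.002)-s(r0+dr-.002); best.append((np.abs(np.median(d)),dx,dy,dr,np.median(d)))
    best.sort(reverse=True); b=np.array(best[:8]); print(n,r0,(b[:,1:4].mean(0)*1e3).round(1),b[0,4].round(1))
E
```

```text
top 0.064 [-6.9 -7.4 -2.1] 17.7
top 0.0515 [1.1 1.8 0. ] 19.8
top 0.0405 [-3.9  1.1 -3. ] -22.3
scene 0.064 [-4.1 -6.6 -3. ] 11.2
scene 0.0515 [0.  2.1 0.5] 14.4
scene 0.0405 [ 4.1 -0.5 -3. ] -10.7
```

```bash
python3 -m inch '0 0 0 1.5 0 0.5 1; 0 0 0 0 1.5 0 1; 0 0 0 0 1 0 1; 0 0 0 0 0 0 1'; python3 -m inch '0 0 0 0 0.5 0 1; 0 0 0 0 0 0 1';python3 -m inch '0 0 0 0 0.5 0 1; 0 0 0 0 0 0 1'; python3 -m inch '0 0 0 0 0.5 0 1; 0 0 0 0 0 0 1'
```

```text
clock: 19.35
eef_pos: [0.4824, 0.1549, 0.0883]
tool_rot: [0.636, 0.31, -0.31, -0.635]
ft_force: [0.0, -0.2, -1.2]
grip_width: 0.013
clock: 19.6
eef_pos: [0.4826, 0.1549, 0.0879]
tool_rot: [0.636, 0.31, -0.31, -0.635]
ft_force: [-0.8, -0.2, -1.5]
grip_width: 0.0126
clock: 19.85
eef_pos: [0.4825, 0.1549, 0.0874]
tool_rot: [0.636, 0.31, -0.31, -0.635]
ft_force: [0.8, -0.5, -1.6]
grip_width: 0.0127
clock: 20.1
eef_pos: [0.4826, 0.1549, 0.0873]
tool_rot: [0.636, 0.31, -0.31, -0.635]
ft_force: [-0.8, -0.4, 1.9]
grip_width: 0.0128
```

```bash
python3 -m inch '0 0 0 0 0 0 0.8; 0 0 0 0 0 0 0.6; 0 0 0 0 0 0 0.5; 0 0 0 0 0 0 0.5; 0 0 0 0 0 0 0.5'; python3 -m inch '0 0 0 0 -10 0 0.5; 0 0 0 0 -30 0 0.5; 0 0 0 0 -50 0 0.5; 0 0 0 0 -50 0 0.5; 0 0 0 40 -20 30 0.5; 0 0 0 45 0 30 0.5; 0 0 0 45 0 30 0.5; 0 0 0 45 0 30 0.5; 0 0 0 45 0 30 0.5; 0 0 0 20 0 10 0.5; 0 0 0 0 0 0 0.5; 0 0 0 0 0 0 0.5'; python3 - <<'E'
from h import *
from scipy.ndimage import map_coordinates, gaussian_filter
Fc=np.array([FX+.0006,FY+.002])
for n,(x0,y0,x1,y1) in dict(top=(165,145,295,245),scene=(235,120,365,220)).items():
    c=snap(n,n+'_end.png')
    im=cv2.resize(c['color'][y0:y1,x0:x1],None,fx=6,fy=6,interpolation=cv2.INTER_CUBIC)
    for t in np.linspace(0,6.28,90):
        p=(proj(c,[Fc[0]+.064*np.cos(t),Fc[1]+.064*np.sin(t),.078])+.5-[x0,y0])*6; cv2.circle(im,tuple(int(v) for v in p),1,(0,0,255),-1)
    cv2.imwrite(f'pics/e_{n}.png',im)
    g=gaussian_filter(cv2.cvtColor(c['color'],cv2.COLOR_BGR2GRAY).astype(float),.7)
    best=[]
    for dx in np.arange(-.008,.0081,.001):
      for dy in np.arange(-.008,.0081,.001):
        t=np.linspace(0,2*np.pi,120)
        def s(r):
            P=np.array([proj(c,[Fc[0]+dx+r*np.cos(a),Fc[1]+dy+r*np.sin(a),.084]) for a in t]); return map_coordinates(g,[P[:,1],P[:,0]],order=1)
        best.append((-np.median(s(.056)-s(.052)),dx,dy))
    best.sort(reverse=True); b=np.array(best[:5]); print(n,(b[:,1:].mean(0)*1e3).round(1),b[0,0].round(1))
E
```

```text
clock: 20.72
eef_pos: [0.4826, 0.1549, 0.0869]
tool_rot: [0.636, 0.31, -0.31, -0.635]
ft_force: [-0.6, -0.1, -0.3]
grip_width: 0.0426
clock: 22.22
eef_pos: [0.5039, 0.4417, 0.2472]
tool_rot: [0.636, 0.31, -0.31, -0.635]
ft_force: [-0.3, 0.5, 0.7]
grip_width: 0.0423
top [-1.2  1.4] 34.3
scene [-1.2  1.2] 38.1
```

View pics/e_top.png

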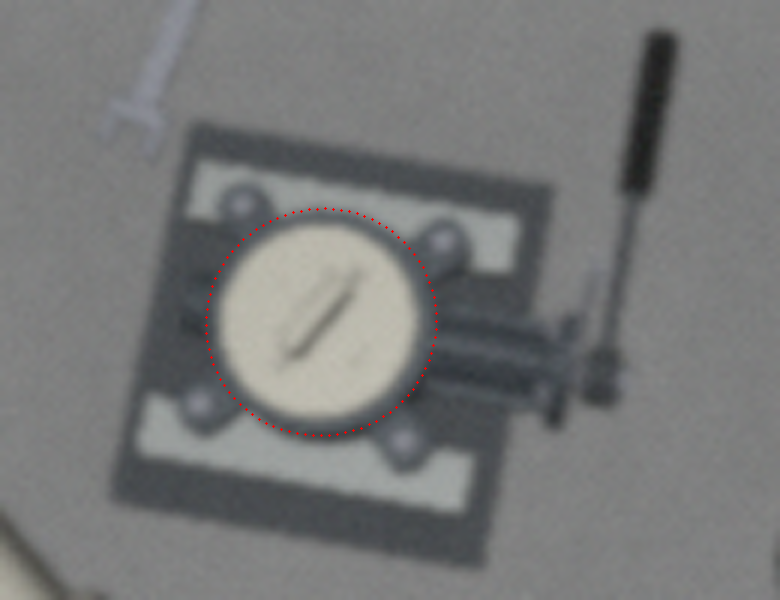

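View pics/e_scene.png

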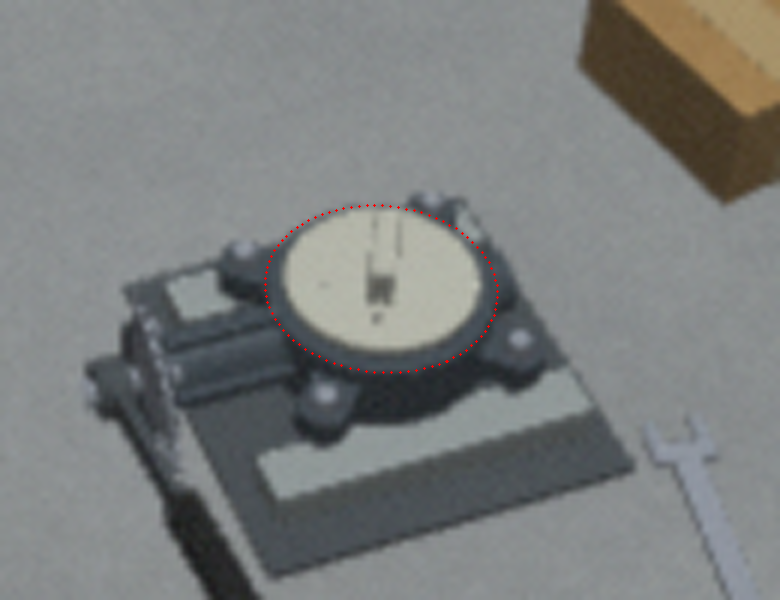

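View pics/scene_end.png

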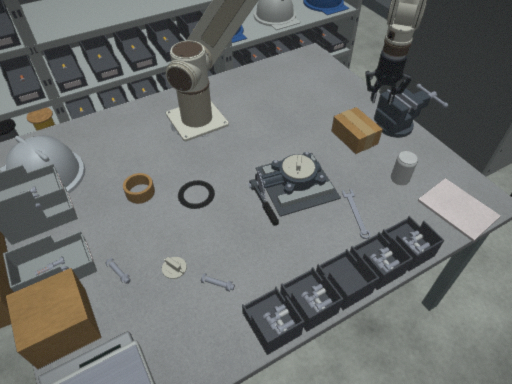

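```bash
python3 - <<'E'
from h import *
cs={n:bot.camera(n) for n in('top','scene')}
obs={}
for n,(x0,y0,x1,y1) in dict(top=(255,140,285,180),scene=(255,195,285,228)).items():
    g=cv2.cvtColor(cs[n]['color'],cv2.COLOR_BGR2GRAY); m=np.zeros_like(g); m[y0:y1,x0:x1]=(g[y0:y1,x0:x1]<60)
    k,l,st,ce=cv2.connectedComponentsWithStats(m); i=1+np.argmax(st[1:,4]); obs[n]=(l==i); print(n,st[i],ce[i].round(2))
from scipy.optimize import least_squares
def model(n,A,dx,dy):
    M=np.zeros((384*8,512*8),np.uint8); q=[]
    for h in(.011,-.011):
      for r in(.102,.198):
        for s in(1,-1): q.append((proj(cs[n],lp(A,r,h)+s*.010*ey+dx*ex+dy*ey)+.5)*8)
    h=cv2.convexHull(np.float32(q)); cv2.fillConvexPoly(M,np.int32(h),255); return cv2.resize(M,(512,384),interpolation=cv2.INTER_AREA)/255.
res=[]
for A in np.arange(.08,.28,.0125):
  for dx in np.arange(-.008,.0041,.002):
    for dy in np.arange(-.003,.0031,.0015):
      res.append((sum(np.abs(model(n,A,dx,dy)[140:235,250:290]-obs[n][140:235,250:290]).sum() for n in obs),A,dx,dy))
res.sort(); print(np.array(res[:10]).round(4))
E
```

```text
top [269 151   8  26 107] [272.64 163.65]
scene [258 195  20  30 169] [269.17 211.87]
[[ 1.662667e+02  2.175000e-01  2.000000e-03  0.000000e+00]
 [ 1.663490e+02  2.050000e-01 -2.000000e-03  1.500000e-03]
 [ 1.671216e+02  2.050000e-01 -2.000000e-03 -1.500000e-03]
 [ 1.671451e+02  1.925000e-01 -4.000000e-03  0.000000e+00]
 [ 1.675647e+02  2.300000e-01  2.000000e-03  0.000000e+00]
 [ 1.678353e+02  2.050000e-01 -2.000000e-03  0.000000e+00]
 [ 1.678549e+02  2.175000e-01  2.000000e-03 -1.500000e-03]
 [ 1.681020e+02  1.925000e-01 -4.000000e-03  1.500000e-03]
 [ 1.681255e+02  1.800000e-01 -4.000000e-03  1.500000e-03]
 [ 1.681686e+02  2.300000e-01  0.000000e+00 -1.500000e-03]]
```

```bash
python3 - <<'E'
from h import *
cs={n:bot.camera(n) for n in('top','scene')}
# sub-pixel edge profiles: mid-grip perpendicular + along axis, scene & top
for n in cs:
    g=cv2.cvtColor(cs[n]['color'],cv2.COLOR_BGR2GRAY)
    x0,y0,x1,y1=(264,145,282,182) if n=='top' else (256,194,286,230)
    print(n); print('\n'.join(' '.join('%3d'%v for v in r) for r in g[y0:y1:2,x0:x1]))
    ims=[]
    for A in(.14,.175,.21,.245):
        im=cv2.resize(cs[n]['color'][y0:y1,x0:x1],None,fx=10,fy=10,interpolation=cv2.INTER_NEAREST)
        q=[(proj(cs[n],lp(A,r,h)+s*.010*ey)+.5-[x0,y0])*10 for h in(.011,-.011) for r in(.102,.198) for s in(1,-1)]
        cv2.polylines(im,[np.int32(cv2.convexHull(np.float32(q)))],True,(0,0,255),1); ims.append(im)
    o=np.hstack(ims); cv2.imwrite(f'pics/q_{n}.png',cv2.resize(o,None,fx=.66,fy=.66,interpolation=cv2.INTER_AREA))
E
```

```text
top
127 125 126 128 131 128 128 128 127 128 128 127 128 131 126 130 128 127
128 127 129 129 127 128 130 126 129 127 128 127 129 128 129 128 128 129
126 129 131 127 126 127 131 126 119 115 105 108 115 121 124 127 129 130
126 125 126 126 127 130 127 117  94  62  50  49  53  80 110 121 128 128
126 124 128 126 124 126 123 108  82  52  39  37  42  74 106 122 126 127
125 127 125 126 125 124 114  92  64  43  37  33  56  79 109 121 126 129
126 126 129 126 127 124 111  81  56  38  37  38  59  92 113 125 126 126
129 125 127 127 124 118 102  73  47  36  32  43  75 103 119 127 128 124
125 126 125 129 125 116  90  64  40  38  36  49  81 107 121 123 125 127
127 126 126 127 121 111  86  51  38  38  41  70 102 116 123 125 125 123
126 128 127 126 120 101  72  44  41  38  49  76 105 120 123 127 123 123
130 126 125 125 116  89  62  38  37  41  59  86 112 124 126 123 124 124
127 126 126 122 107  79  54  38  34  45  67 101 119 125 127 125 125 124
123 128 125 120  96  64  45  38  31  54  77 108 123 127 127 125 126 125
127 126 125 114  89  55  38  32  40  57  90 112 125 124 125 122 124 124
125 123 120 107 
[... 1737 characters left out ...]
 140 144 145 142 142 141 140 111  60  31  33  41  43  43  42  49  94 130 140 137 140 143 141 138 140
141 140 140 141 140 142 147 142 144 146 144 145 141 127  69  32  36  34  38  39  39  44  74 131 137 138 141 139 141 140
143 142 139 142 140 139 143 142 143 143 141 140 144 141 113  70  40  30  37  26  32  36  69 129 141 138 138 139 139 140
141 138 140 143 138 138 140 142 141 139 142 140 142 141 138 134  93  51  35  42  42  60 106 137 138 141 140 137 143 141
137 138 141 141 138 141 141 141 143 143 144 144 140 139 143 139 140 135 129 133 133 141 143 140 139 139 142 140 140 143
142 144 143 137 137 137 141 139 138 142 142 144 142 143 140 141 144 143 140 141 142 137 140 141 137 140 140 139 144 142
```

View pics/q_scene.png

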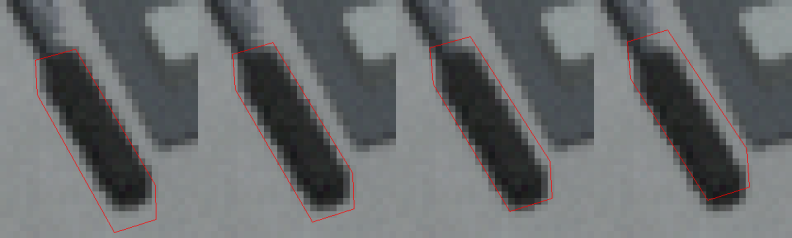

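View pics/q_top.png

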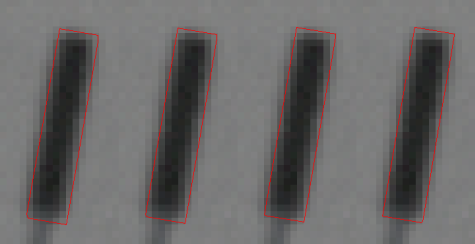

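```bash
python3 - <<'E'
from h import *
o=bot.get_obs();print(o['clock'],o['ft_force'].round(1),np.abs(o['joint_vel']).max().round(3)); print(bot.job_done())
E
```

```text
22.525 [-0.2  0.8 -0.3] 0.005
the job is handed in; nothing more can be done
None
```

The valve's lever is down to about 10 degrees off closed. The larger cover lies flat on the face and has been let go. The job was handed in at about 22.5 s of the 56 s allowed.

- **Lever:** I pushed the grip down with the shut fingertips. The fingertip position at last contact gives about 0.175 rad. A rough outline check in the pictures disagreed a little, reading about 0.18–0.22 rad. I trusted the contact measurement and left the lever there.
- **Cover:** I gripped it by its bar and lowered it in half-millimetre steps until the force rose to about 2 N. Then I released it and withdrew. Both cameras place it about 2 mm off the face centre. That leaves no overhang (10 mm to spare when centred) and the bore is covered.
- **Other checks:** The last pictures show the arm clear, with about 0 N at the wrist. By eye, the other things on the bench are where they were. The highest force in the readings was about 5 N.

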